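Seat the blue clean-out plug of a bun-filling pump

ROBOT

A 7-joint arm with a two-finger parallel gripper is mounted at the origin on the work surface. World frame = base frame: x ahead of the robot, y to its left, z up, the work surface at z = 0. Lengths are in m, angles in rad, forces in N, time in s.
With the tool pointing down it reaches from about 0.425 to 0.875 m from the base axis. Payload 4.7 kg.
Tool frame: the origin (TCP) lies at the very end of the fingers, on their centre line; the grasp point (between the pads) lies 19 mm behind it (arm.pinch_z is the distance from the TCP to the grasp point, in m); z points along the fingers, y is the line along which they close (so a half turn about z gives the same grasp; the last joint's range is limited). The gripper opens to 87 mm and grips with 3 to 60 N. Pads are 19 mm wide; open, the fingers measure 117 mm over their backs; the gripper's body (75 mm by 190 mm) begins 51 mm behind the grasp point.
Start: joints at [0.014, 0.321, -0.07, 1.45, 0.023, 1.371, -0.057], TCP at [0.65, -0, 0.223] pointing down, gripper open.
Joint ranges: [-2.86, 2.86], [-0.3, 2.09], [-1.38, 1.24], [0.06, 2.45], [-1.56, 4.7], [0.09, 2.05], [-2.69, 2.69]. Speed limits (rad/s): [2.57, 2.57, 3.14, 3.14, 3.14, 3.14, 3.14].

INTERFACE

Orientations are given as [roll, pitch, yaw] about the fixed x, y, z axes, in that order (R = Rz(yaw) Ry(pitch) Rx(roll)).
In Python, from cell import arm gives the robot as it stands. The module is installed in compiled form; this text tells all that it offers.
- The arm moves only by the tool play_rows, never from a script. Its argument "motion" is text: rows parted by semicolons, each of 5 numbers parted by spaces: the opening, from 0 (shut) to 1 (fully open), then the shift along the tool's x, y, z in units of 0.1 m (1.0 is 0.1 m), then the turn about the tool's z in units of pi rad (1.0 is pi rad). A call has 1 to 12 rows; each row is the pose to reach, as a shift and turn from the pose commanded when the call began, along the tool's axes at that moment, turning the shorter way round; what a row does not reach only later rows make up. A row lasts 1/10 s, in which the tool goes at most 50 mm and 8.59 degrees, less where a joint would pass 70% of its speed; a pose out of reach is approached as far as the arm can. A call with a number of a shift or a turn outside -1 to 1 is refused whole. A call with a gripper value outside its range is refused whole. The fingers move at their own pace and stop on an object; "force" is the grip in N (left out, the last holds). Time passes only in rows, so rows that repeat a pose let the fingers close. It gives the time, the measured TCP pose, the force, the opening and the grip force at its end, in the units of the state.
- arm.get_state(): the state, without advancing time (a new reading comes with each control period).
- arm.camera(name): name is "scene" or "side" or "wrist"; returns a dict with "image" (420x560x3 uint8, red, green, blue), "intrinsics" (3x3 intrinsics, pixels), "R" (3x3) and "t" (3): a world point X has camera coordinates R X + t; the wrist camera has in their place "hand_eye" (4x4, takes a point from camera to tool coordinates, whose origin is the TCP and whose axes are the flange's). Camera axes: x right, y down, z forward; pixel columns grow to the right and rows downward; lengths in m; the calibration is good to about 2 mm. A picture is of the moment at which its call begins: read the wrist's pose just before it. There is no depth.
- arm.close_job(): hands the job in; it is judged then, once.
The state is a dict: "clock": time; "joint_positions": joint angles; "qd": joint speeds; "joint_efforts": joint torques, N m; "tool_pos": TCP position; "tool_rot": TCP orientation; "ft_force": force on the tool from outside, world axes, zero at the start; "torque": the same for the moment, N m; "opening": opening from 0.0 (shut) to 1.0 (fully open); "gripper_force": force on a finger pad.
Only numpy, scipy, OpenCV 4.12 (cv2) and the standard library are available. Lean on these libraries where they do the work, as an engineer would, in place of code of your own. Each camera call takes 0.05 s, during which the arm holds its last target. There are 200 camera calls.

TASK

The blue T-handled clean-out plug of the filling pump has been left standing high on the rim of its port. Without lifting it out, turn it anticlockwise (seen from above) until its lugs drop into the thread starts, then turn it clockwise until it is fully home against its stop, and let go. The red plug in the other pump is already home: leave it as it is.

Things in the scene. Friction and masses are not known exactly. Their poses are not given: they have to be found in the camera images.
- blue_plug (a point): Centre of the blue T-bar, 72 mm long (x), 14 wide (y), 20 tall, on an 18 mm high neck (22 by 14 mm) over a 46 mm blue disc; z up the plug's axis. Loose, 0.3 kg, turns easily, stays put. Two lugs under the bar's ends lie on the port's rim: point 132 mm above bench, bar 40-62 deg clockwise of the pump's x. Over the gaps it falls 13.5 mm by itself if held loosely (or push it).
- blue_pump: Fixed aluminium block 150 mm long (x), 90 wide, 67 tall, blue line along its long axis; origin under the port's axis. Port top 80 mm. Rim gaps lie on the x axis: bar parallel to x within 8 deg lets the lugs drop (pillars stop it just beyond). Turned clockwise from there it sinks 4 mm more, at 18 to 54 deg, to a rigid stop at about 75 deg: home, point 114.5 mm up.
- red_plug (a point): Centre of the bar of an identical plug in red, already home in the red pump: bar about 72 deg clockwise of that block's long axis, point 114.5 mm above the bench. Leave alone.
- red_pump: Fixed pump block identical to the blue plug's but with a red line along its long axis (x); origin at the centre of its underside, on the port's axis. It holds the red plug.

How it is judged:
By the outcome, as a careful person would: the job done as asked, in the order asked, and still so for the second after the job is handed in, with the robot touching nothing.
It also fails if it takes over 40 s, if anything falls off the work surface, if the arm or the gripper's body presses on something with over 40 N, if the wrist force passes 120 N, or if a joint passes its speed limit or range.

## Working session

There is one attempt and no reset: what is moved stays moved. The work goes in short steps, Python scripts to look and compute and a tool call to move; the robot and the scene stay as the last step left them, time stands still between calls to the robot, and variables do not carry over. Pictures are saved under pics/ and viewed, at most 10 in all, crops included, and the job is handed in when it is done.

Besides the shell and the picture viewer there is one more tool, called after "Request:" by a JSON object that holds its "name" and its "arguments", one argument or row to a line. play_rows: Moves the arm, as the interface text tells. Shifts and turns lie within -1 to 1; 1 stands for 0.1 m of shift or pi rad of turn. Its arguments: {"type":"object","properties":{"motion":{"type":"string"},"force":{"type":"number"}},"required":["motion"]}

```bash
mkdir -p pics; cat > h.py <<'E'
import numpy as np, cv2
from scipy.spatial.transform import Rotation as Ro
from cell import arm
def cam(name):
    s=arm.get_state(); c=arm.camera(name); K=np.array(c["intrinsics"]); im=np.array(c["image"])
    if name=="wrist":
        T=np.eye(4); T[:3,:3]=Ro.from_euler('xyz',s["tool_rot"]).as_matrix(); T[:3,3]=s["tool_pos"]
        M=T@np.array(c["hand_eye"]); Rw=M[:3,:3]; o=M[:3,3]
    else:
        R=np.array(c["R"]); Rw=R.T; o=-R.T@np.array(c["t"])
    return im,K,Rw,o
def onplane(px,K,Rw,o,z):
    d=Rw@np.linalg.inv(K)@np.array([px[0],px[1],1.]); return o+d*(z-o[2])/d[2]
E
python3 - <<'E'
from h import *
a=[cam(n) for n in("scene","side","wrist")]
for n,c in zip("abc",a): print(c[3],c[2][:,2])
s=arm.get_state();print(s["tool_rot"],arm.pinch_z)
for n,c in zip(("scene","side","wrist"),a): cv2.imwrite(f"pics/{n}0.png",c[0][:,:,::-1])
E
```

```text
[ 1.03332686 -0.12250837  0.67861611] [-0.6354115   0.16855077 -0.75355349]
[ 0.34141789 -0.52794592  0.42812018] [ 0.33262087  0.81075769 -0.48170045]
[0.6497563  0.07679307 0.38388728] [-0.0018681  -0.28244321 -0.9592822 ]
[-3.14012945e+00  9.82682777e-05  1.57081737e+00] 0.0187
```

View pics/scene0.png

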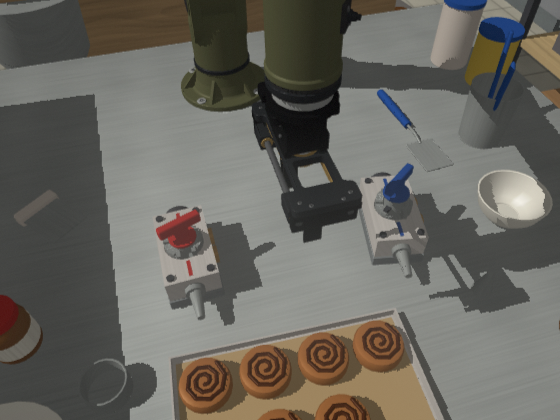

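View pics/wrist0.png

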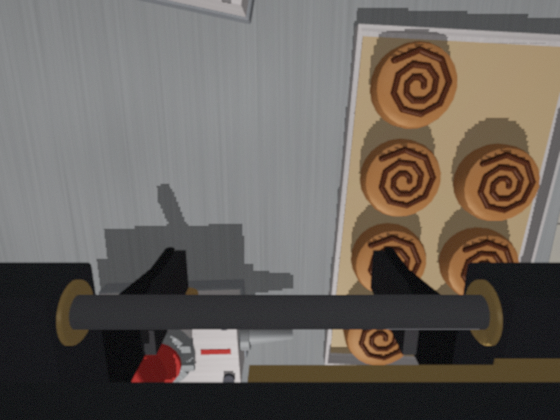

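The scene view shows the blue plug at about (398,185) on the right pump, whose long axis runs from about (375,175) to (403,260). The red plug is at (180,228). The wrist view only sees the red pump's corner at the lower left.

```bash
python3 - <<'E'
from h import *
im,K,Rw,o=cam("scene"); np.savez("sc.npz",K=K,Rw=Rw,o=o)
hsv=cv2.cvtColor(im,cv2.COLOR_RGB2HSV); m=cv2.inRange(hsv,(105,120,50),(130,255,255)); m[:, :345]=0;m[:,445:]=0;m[:150]=0;m[290:]=0
n,l,st,ce=cv2.connectedComponentsWithStats(m)
for i in range(1,n):
    if st[i,4]>5: print(st[i],ce[i],onplane(ce[i],K,Rw,o,.132).round(4),onplane(ce[i],K,Rw,o,.067).round(4))
a=cv2.resize(im[150:285,340:450],None,fx=4,fy=4,interpolation=cv2.INTER_CUBIC)
im2,K2,R2,o2=cam("side")
b=cv2.resize(im2,(560,420)); a=cv2.resize(a,None,fx=420/540,fy=420/540)
a=a[:, :240]; b=b
cv2.imwrite("pics/comb1.png",np.hstack([a,b])[:,:,::-1]); cv2.imwrite("pics/crop1.png",cv2.resize(im[150:285,340:450],None,fx=4.4,fy=4.4,interpolation=cv2.INTER_CUBIC)[:,:,::-1])
E
```

```text
[383 164  30  38 574] [397.78745645 184.8554007 ] [0.5676 0.1943 0.132 ] [0.5122 0.232  0.067 ]
[400 232   3   3   6] [401.16666667 233.16666667] [0.6618 0.1562 0.132 ] [0.6177 0.1894 0.067 ]
```

View pics/crop1.png

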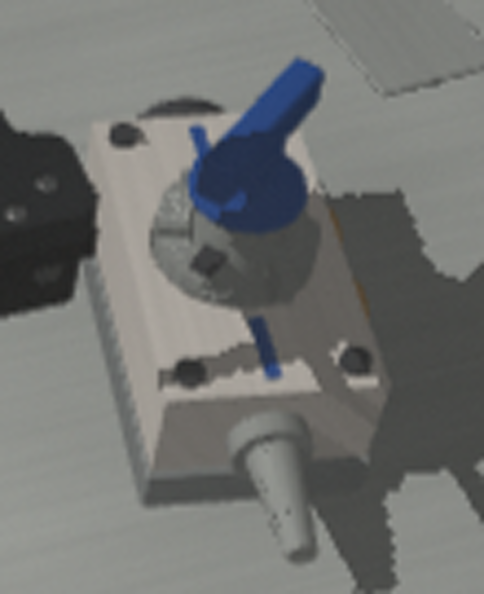

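View pics/comb1.png

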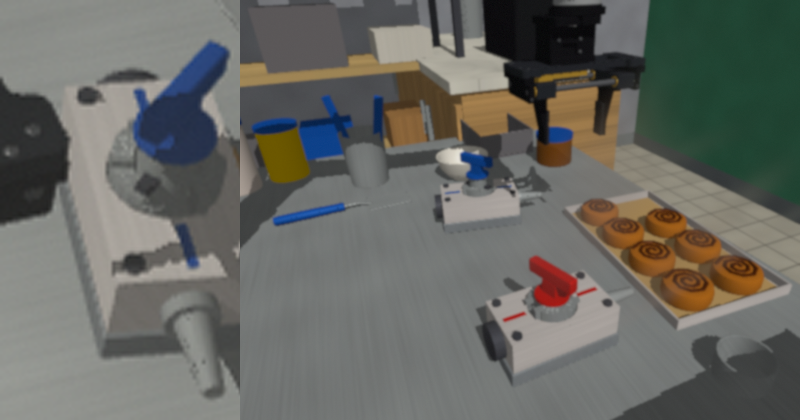

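```bash
python3 - <<'E'
from h import *
d=np.load("sc.npz");K,Rw,o=d["K"],d["Rw"],d["o"]
P=lambda u,v,z:onplane((340+u/4.4,150+v/4.4),K,Rw,o,z)
for u,v in[(125,133),(190,372),(355,360),(198,130),(210,178),(255,318),(273,376)]: print((u,v),P(u,v,.067).round(4))
print("ctr",((P(125,133,.067)+P(355,360,.067))/2).round(4))
for u,v in[(296,60),(323,72)]: print((u,v),P(u,v,.142).round(4))
for u,v in[(192,168),(205,190),(225,207),(245,200)]: print((u,v),P(u,v,.142).round(4))
s=arm.get_state();print(s["clock"],s["tool_pos"])
E
```

```text
(125, 133) [0.4859 0.1851 0.067 ]
(190, 372) [0.6119 0.1593 0.067 ]
(355, 360) [0.6242 0.2219 0.067 ]
(198, 130) [0.4929 0.2152 0.067 ]
(210, 178) [0.5201 0.2085 0.067 ]
(255, 318) [0.5944 0.1943 0.067 ]
(273, 376) [0.6225 0.1887 0.067 ]
ctr [0.555  0.2035 0.067 ]
(296, 60) [0.5349 0.2249 0.142 ]
(323, 72) [0.5439 0.2317 0.142 ]
(192, 168) [0.5766 0.1637 0.142 ]
(205, 190) [0.5881 0.1637 0.142 ]
(225, 207) [0.5978 0.1671 0.142 ]
(245, 200) [0.5967 0.1754 0.142 ]
0.25 [ 6.49746167e-01 -7.37307422e-05  2.22050906e-01]
```

The pump axis measures −11.5° with the port at about (0.556, 0.203). The bar sits at about 123°, which is 45° clockwise of the pump axis and agrees with the stated range. I'll move above it for a closer look.

Request:
{"name": "play_rows", "arguments": {
  "motion": "1 0.4 -0.4 -0.1 0; 1 0.8 -0.8 -0.2 0; 1 1 -0.94 -0.25 0; 1 1 -0.94 -0.25 0"
}}

```text
clock: 0.65
tool_pos: [0.5534, 0.1068, 0.2495]
tool_rot: [3.14, -0.003, 1.58]
ft_force: [-0.2, 0.6, 0.2]
opening: 0.996
gripper_force: 0.0
```

Request:
{"name": "play_rows", "arguments": {
  "motion": "1 0.4 0 0 -0.045; 1 0.8 0 0 -0.09; 1 1 0 0 -0.135; 1 1 0 0 -0.18; 1 1 0 0 -0.18; 1 1 0 0 -0.18"
}}

```text
clock: 1.25
tool_pos: [0.5565, 0.1988, 0.2473]
tool_rot: [-3.141, 0.001, 2.131]
ft_force: [-0.7, -0.8, 0.4]
opening: 1.004
gripper_force: 0.0
```

```bash
python3 - <<'E'
from h import *
im,K,Rw,o=cam("wrist"); np.savez("w.npz",K=K,Rw=Rw,o=o,im=im)
s=arm.get_state();print(s["clock"],s["tool_pos"],np.degrees(s["tool_rot"]),s["joint_positions"][6],o)
cv2.imwrite("pics/w1.png",im[:,:,::-1])
hsv=cv2.cvtColor(im,cv2.COLOR_RGB2HSV); m=cv2.inRange(hsv,(105,120,40),(130,255,255))
n,l,st,ce=cv2.connectedComponentsWithStats(m)
for i in range(1,n):
    if st[i,4]>15: print(st[i],ce[i],onplane(ce[i],K,Rw,o,.142).round(4),onplane(ce[i],K,Rw,o,.067).round(4))
E
```

```text
1.3 [0.55646361 0.19869086 0.24738462] [-1.79981851e+02  2.82145329e-02  1.22128374e+02] 0.13437660771868887 [0.51521769 0.26383536 0.40959844]
[224 129  26  24 156] [236.41025641 140.83974359] [0.5054 0.2229 0.142 ] [0.5026 0.2114 0.067 ]
[ 253  151   53   95 2896] [279.33736188 193.38294199] [0.5513 0.2066 0.142 ] [0.5614 0.1906 0.067 ]
[309 208  23  21 123] [319.7398374  217.91056911] [0.5869 0.2067 0.142 ] [0.607  0.1907 0.067 ]
```

View pics/w1.png

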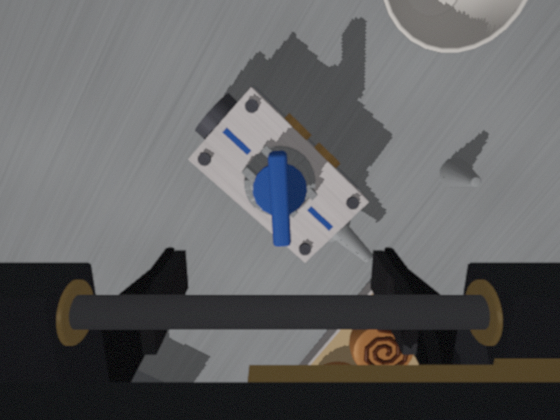

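The wrist view shows the bar top running from (278,153) to (282,245) and the pump bolts at (252,105), (204,158), (353,202) and (305,248). The blue line pieces are at (236,141) and (320,218).

```bash
python3 - <<'E'
from h import *
d=np.load("w.npz");K,Rw,o=d["K"],d["Rw"],d["o"]
ang=lambda a,b:np.degrees(np.arctan2(*(b-a)[1::-1]))
c=np.mean([onplane(p,K,Rw,o,.067) for p in[(252,105),(204,158),(353,202),(305,248)]],0)
l=[onplane(p,K,Rw,o,.067) for p in[(236.4,140.8),(319.7,217.9)]]
b=[onplane(p,K,Rw,o,.142) for p in[(282,245),(278,153)]]
print("port",c.round(4),"linemid",((l[0]+l[1])/2).round(4),"axis",ang(*l),"bar",ang(*b),"len",np.linalg.norm(b[1]-b[0]),"mid",((b[0]+b[1])/2).round(4))
s=arm.get_state();R=Ro.from_euler('xyz',s["tool_rot"]).as_matrix()
m=(b[0]+b[1])/2; m[2]=.113
print("shift",(R.T@(m-s["tool_pos"])).round(4)*10,"yaw",np.degrees(s["tool_rot"][2]))
E
```

```text
port [0.5552 0.2014 0.067 ] linemid [0.5548 0.2011 0.067 ] axis -11.252677960805926 bar 124.55238401483864 len 0.07029188255490156 mid [0.5547 0.2023 0.142 ]
shift [0.04  0.004 1.344] yaw 122.12837363396171
```

Request:
{"name": "play_rows", "arguments": {
  "motion": "1 0.04 0 0.4 -0.013; 1 0.04 0 0.8 -0.013; 1 0.04 0 1 -0.013; 1 0.04 0 1 -0.013"
}}

```text
clock: 1.7
tool_pos: [0.5518, 0.2013, 0.1439]
tool_rot: [-3.135, -0.001, 2.174]
ft_force: [-0.5, -0.6, 0.0]
opening: 1.001
gripper_force: 0.0
```

Request:
{"name": "play_rows", "arguments": {
  "motion": "1 0 0 0.2 0; 1 0 0 0.33 0; 1 0 0 0.33 0; 0.3 0 0 0.33 0; 0 0 0 0.33 0; 0 0 0 0.33 0; 0 0 0 0.33 0; 0 0 0 0.33 0; 0 0 0 0.33 0; 0 0 0 0.33 0",
  "force": 12
}}

```text
clock: 2.7
tool_pos: [0.5538, 0.2034, 0.1146]
tool_rot: [3.142, 0.0, 2.177]
ft_force: [-0.3, 0.5, -0.0]
opening: 0.448
gripper_force: 0.0
```

Request:
{"name": "play_rows", "arguments": {
  "motion": "0 0 0 0 0; 0 0 0 0 0; 0 0 0 0 0; 0 0 0 0 0; 0 0 0 0 0; 0 0 0 0 0; 0 0 0 0 0; 0 0 0 0 0"
}}

```text
clock: 3.5
tool_pos: [0.5539, 0.2033, 0.1145]
tool_rot: [3.142, 0.0, 2.177]
ft_force: [0.6, 0.3, -0.1]
opening: 0.162
gripper_force: 12.0
```

Gripped: the opening is 14 mm, which matches the bar width. I'll turn anticlockwise by 44°.

Request:
{"name": "play_rows", "arguments": {
  "motion": "0 0 0 0 -0.03; 0 0 0 0 -0.06; 0 0 0 0 -0.09; 0 0 0 0 -0.12; 0 0 0 0 -0.15; 0 0 0 0 -0.18; 0 0 0 0 -0.205; 0 0 0 0 -0.225; 0 0 0 0 -0.24; 0 0 0 0 -0.245; 0 0 0 0 -0.245; 0 0 0 0 -0.245"
}}

```text
clock: 4.7
tool_pos: [0.5537, 0.2032, 0.1143]
tool_rot: [-3.141, -0.0, 2.946]
ft_force: [-0.2, -0.1, -2.2]
opening: 0.162
gripper_force: 12.0
```

```bash
python3 - <<'E'
from h import *
s=arm.get_state();print(s["clock"],s["tool_pos"],np.degrees(s["tool_rot"]),s["ft_force"],s["torque"],s["joint_positions"][6])
a=cam("scene")[0]; b=cam("side")[0]
a=cv2.resize(a[140:290,330:460],(364,420),interpolation=cv2.INTER_CUBIC); b=cv2.resize(b[90:240,180:330],(420,420),interpolation=cv2.INTER_CUBIC)
cv2.imwrite("pics/c2.png",np.hstack([a,b])[:,:,::-1])
E
```

```text
4.7 [0.553689   0.20322845 0.11430217] [-1.79982807e+02 -2.19368845e-02  1.68795032e+02] [-0.15992343 -0.11791866 -2.22838341] [ 0.12521675 -0.06846002 -0.00352296] 0.8936935302473281
```

View pics/c2.png

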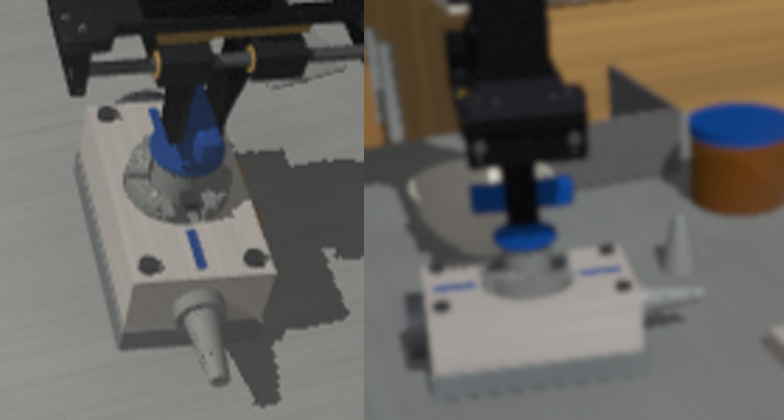

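The bar is now parallel to the pump's long axis. The plug is still high, and its weight (2.2 N) hangs in the grip, so the lugs are over the gaps. I'll lower it while holding it.

Request:
{"name": "play_rows", "arguments": {
  "motion": "0 0 0 0.03 0; 0 0 0 0.05 0; 0 0 0 0.07 0; 0 0 0 0.09 0; 0 0 0 0.11 0; 0 0 0 0.13 0; 0 0 0 0.13 0; 0 0 0 0.13 0",
  "force": 8
}}

```text
clock: 5.6
tool_pos: [0.5538, 0.2033, 0.1015]
tool_rot: [-3.141, -0.0, 2.947]
ft_force: [-0.1, -0.5, -3.2]
opening: 0.161
gripper_force: 8.0
```

It sank 13 mm freely. I'll loosen the grip so it seats, then regrip.

Request:
{"name": "play_rows", "arguments": {
  "motion": "0.25 0 0 0 0; 0.25 0 0 0 0; 0.25 0 0 0 0; 0.25 0 0 0 0; 0 0 0 0 0; 0 0 0 0 0; 0 0 0 0 0; 0 0 0 0 0; 0 0 0 0 0; 0 0 0 0 0",
  "force": 15
}}

```text
clock: 6.6
tool_pos: [0.5539, 0.2033, 0.1017]
tool_rot: [3.142, 0.0, 2.947]
ft_force: [-0.8, 0.1, 1.7]
opening: 0.156
gripper_force: 15.0
```

Request:
{"name": "play_rows", "arguments": {
  "motion": "0 0 0 0 0.03; 0 0 0 0 0.06; 0 0 0 0 0.09; 0 0 0 0.005 0.12; 0 0 0 0.012 0.15; 0 0 0 0.018 0.18; 0 0 0 0.024 0.21; 0 0 0 0.03 0.24; 0 0 0 0.037 0.27; 0 0 0 0.04 0.30; 0 0 0 0.04 0.33; 0 0 0 0.04 0.33"
}}

```text
clock: 7.8
tool_pos: [0.5543, 0.2039, 0.098]
tool_rot: [3.14, -0.0, 1.91]
ft_force: [1.7, 0.5, 2.1]
opening: 0.159
gripper_force: 15.0
```

```bash
python3 - <<'E'
from h import *
s=arm.get_state();print(s["clock"],s["tool_pos"],np.degrees(s["tool_rot"]),s["ft_force"],s["torque"],s["joint_positions"][6])
E
```

```text
7.8 [0.55434209 0.20388113 0.09799215] [ 1.79914025e+02 -1.66656309e-02  1.09429996e+02] [1.69236871 0.49874049 2.06379653] [ 0.2973806  -0.15712498 -0.01111889] -0.11110667591818962
```

Request:
{"name": "play_rows", "arguments": {
  "motion": "0 0 0 0 0.025; 0 0 0 0 0.05; 0 0 0 0 0.07; 0 0 0 0 0.08; 0 0 0 0 0.085; 0 0 0 0 0.09; 0 0 0 0 0.095; 0 0 0 0 0.1; 0 0 0 0 0.1; 0 0 0 0 0.1"
}}

```text
clock: 8.8
tool_pos: [0.5545, 0.2031, 0.0977]
tool_rot: [3.14, 0.0, 1.596]
ft_force: [2.9, -1.2, -0.4]
opening: 0.159
gripper_force: 15.2
```

```bash
python3 - <<'E'
from h import *
s=arm.get_state();print(s["clock"],s["tool_pos"],np.degrees(s["tool_rot"]),s["ft_force"],s["torque"],s["joint_positions"][6],s["joint_efforts"][6],s["opening"])
E
```

```text
8.8 [0.55446982 0.2030756  0.09767879] [1.79931684e+02 1.63115269e-02 9.14582199e+01] [ 2.94344565 -1.22881305 -0.44437014] [-0.20273126 -0.94932601  0.25840205] -0.4138632559803888 -0.3117981366813183 0.15862726249276157
```

The torque about z is rising to 0.26 N·m at about 77°, which is consistent with the stop. I'll grip harder and press a little further to confirm.

Request:
{"name": "play_rows", "arguments": {
  "motion": "0 0 0 0 0; 0 0 0 0 0; 0 0 0 0 0.006; 0 0 0 0 0.012; 0 0 0 0 0.018; 0 0 0 0 0.018; 0 0 0 0 0.018",
  "force": 25
}}

```text
clock: 9.5
tool_pos: [0.5542, 0.2034, 0.0978]
tool_rot: [3.141, 0.0, 1.539]
ft_force: [4.0, -1.0, -1.0]
opening: 0.162
gripper_force: 25.9
```

```bash
python3 - <<'E'
from h import *
s=arm.get_state();print(s["clock"],s["tool_pos"],np.degrees(s["tool_rot"]),s["ft_force"],s["torque"],s["joint_positions"][6],s["joint_efforts"][6],s["opening"])
E
```

```text
9.5 [0.55421869 0.2033643  0.09775323] [1.79950706e+02 9.66147245e-04 8.81960059e+01] [ 4.04184471 -1.01843723 -1.00985113] [-0.26969332 -1.32860017  0.59259957] -0.46917117921178153 -0.6066996976733208 0.1619844369613407
```

Torque rose to 0.59 N·m and the opening widened, so the bar is against its stop. I'll let go, rise and look.

Request:
{"name": "play_rows", "arguments": {
  "motion": "0.6 0 0 0 0; 0.6 0 0 0 0; 0.6 0 0 0 0; 0.6 0 0 0 0; 0.6 0 0 0 0; 0.6 0 0 0 0; 0.6 0 0 -0.2 0; 0.6 0 0 -0.5 0; 0.6 0 0 -0.8 0; 0.6 0 0 -1 0; 0.6 0 0 -1 0"
}}

```text
clock: 10.6
tool_pos: [0.5557, 0.2042, 0.2012]
tool_rot: [3.136, -0.003, 1.539]
ft_force: [0.3, 0.7, 0.4]
opening: 0.6
gripper_force: 0.0
```

Request:
{"name": "play_rows", "arguments": {
  "motion": "1 0 0 -0.3 0; 1 0 0 -0.6 0; 1 0 0 -0.6 0; 1 0 0 -0.6 0; 1 0 0 -0.6 0"
}}

```text
clock: 11.1
tool_pos: [0.553, 0.203, 0.2556]
tool_rot: [-3.139, 0.001, 1.539]
ft_force: [0.0, 0.0, -0.1]
opening: 0.952
gripper_force: 0.0
```

```bash
python3 - <<'E'
from h import *
im,K,Rw,o=cam("wrist"); np.savez("w.npz",K=K,Rw=Rw,o=o,im=im)
s=arm.get_state();print(s["clock"],s["tool_pos"],np.degrees(s["tool_rot"]),s["ft_force"])
b=cam("side")[0]; b=cv2.resize(b[130:240,180:330],(450,330),interpolation=cv2.INTER_CUBIC)
a=cv2.resize(im[90:310,150:380],(345,330),interpolation=cv2.INTER_CUBIC)
cv2.imwrite("pics/w2.png",np.hstack([a,b])[:,:,::-1])
E
```

```text
11.15 [0.55301179 0.20298715 0.25553475] [-1.79831356e+02  7.40199789e-02  8.82028951e+01] [0.34955351 0.06749207 1.02452616]
```

View pics/w2.png

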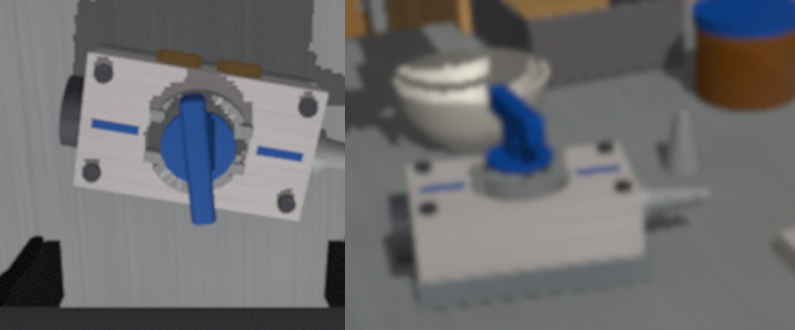

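The wrist crop shows the bar from about (193,96) to (203,222), with the line pieces at (115,127) and (279,154). The disc sits low in the port. I'll check angle and height numerically.

```bash
python3 - <<'E'
from h import *
d=np.load("w.npz");K,Rw,o,im=d["K"],d["Rw"],d["o"],d["im"]
def blobs(im):
    m=cv2.inRange(cv2.cvtColor(im,cv2.COLOR_RGB2HSV),(105,120,40),(130,255,255)); m[:90]=0;m[290:]=0
    return m,cv2.connectedComponentsWithStats(m)
m,(n,l,st,ce)=blobs(im); 
ix=[i for i in range(1,n) if 60<st[i,4]<1000]; print([st[i].tolist() for i in range(1,n) if st[i,4]>60])
L=sorted([onplane(ce[i],K,Rw,o,.067) for i in ix],key=lambda p:p[0])
f=lambda u,v:onplane((150+u/1.5,90+v/1.5),K,Rw,o,.1245)
a,b=f(203,222),f(193,96); ang=lambda a,b:np.degrees(np.arctan2(*(b-a)[1::-1]))
print("axis",ang(L[0],L[-1]),"bar",ang(a,b),"len",np.linalg.norm(a-b),"mid",(a+b)/2)
# height by two views: topmost far end of the bar in scene
im2,K2,R2,o2=cam("scene"); m2,_=blobs(im2); m2[:,:345]=0; m2[:,445:]=0; m2[:150]=0
v,u=np.nonzero(m2); print("scene blob",u.min(),u.max(),v.min(),v.max())
cv2.imwrite("pics/s3.png",cv2.resize(im2[150:285,340:450],None,fx=4.4,fy=4.4,interpolation=cv2.INTER_CUBIC)[:,:,::-1])
E
```

```text
[[257, 153, 50, 87, 2482], [212, 170, 30, 9, 134], [322, 188, 29, 9, 127]]
axis -11.265055147722887 bar 92.7046154907567 len 0.07018960070852971 mid [0.5551491  0.20226956 0.1245    ]
scene blob 377 417 177 234
```

View pics/s3.png

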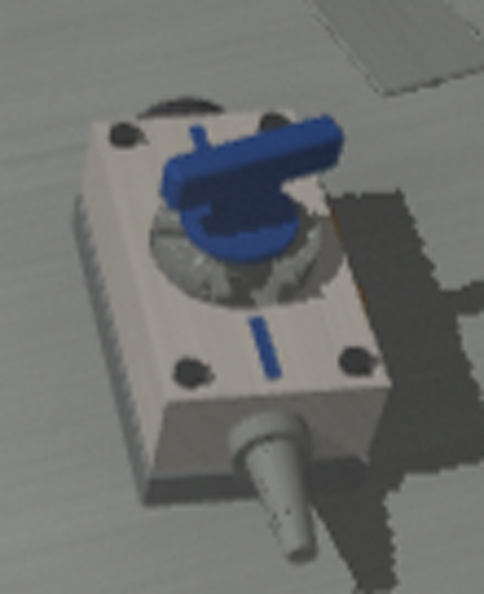

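The bar is 76° clockwise of the pump axis and against its stop. Its apparent length (70.2 mm) at the home height matches the first measurement, and it is centred on the port. The gripper is clear of it, so I'm handing in.

```bash
python3 -c "
from cell import arm
print(arm.close_job())"
```

```text
the job is handed in; nothing more can be done
None
```

The blue plug was turned anticlockwise until it dropped, then clockwise about 76° to its stop, and released; the red plug was not touched, and the job was handed in at about 11 s.

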